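# Drop one sauce tub into the meal tray

### The arm

A 7-joint arm with a two-finger parallel gripper is mounted at the origin on the work surface. World frame = base frame: x ahead of the robot, y to its left, z up, the work surface at z = 0. Lengths are in mm, angles in rad, forces in N, time in s.
With the tool pointing down it reaches from about 350 to 900 mm from the base axis. Payload 7.2 kg.
Tool frame: the origin (TCP) lies between the finger pads; the fingertips stand 11 mm ahead of it and the grasp point (between the pads) lies 8 mm behind it; z points along the fingers, y is the direction in which the jaws open and shut (so a half turn about z gives the same grasp; the last joint's range is limited). The gripper opens to 85 mm and grips with 20 to 120 N. Pads are 22 mm wide; open, the fingers measure 114 mm over their backs; the gripper's body (76 mm by 85 mm) begins 54 mm behind the grasp point. The pads swing forward as they close: fully open they stand 13 mm farther back than shut.
Start: joints at [-1.178, 0.411, -0.013, 1.596, 0.006, 1.134, -0.082], TCP at [277.925, 559.809, 242.297] pointing down, gripper open.
Joint ranges: [-2.95, 2.95], [-0.29, 1.99], [-1.47, 1.44], [0.14, 2.54], [-1.03, 4.17], [0.13, 1.85], [-2.86, 2.86]. Speed limits (rad/s): [2.39, 2.39, 3.01, 3.01, 3.14, 3.14, 3.14].

### API

Orientations are given as a unit quaternion [w, x, y, z].
In Python, from workcell import r gives the robot as it stands.
- The arm moves only by the tool apply_moves, never from a script. Its argument "commands" is a list of rows, each a list of 7 numbers: the shift along the world's x, y, z in cm, then the turn, a rotation vector about the world's x, y, z in rad, then the closure, from 0 (fully open) to 1 (shut). In form: [[tx, ty, tz, rx, ry, rz, hand], ...]. A call has 1 to 12 rows; each row shifts and turns the pose as measured when the row begins; what a row does not reach is not made up. A row lasts 1/8 s, in which the tool goes at most 62.5 mm and 10.7 degrees, less where a joint would pass 70% of its speed; a pose out of reach is approached as far as the arm can. A call with a gripper value outside its range is refused whole. The fingers move at their own pace and stop on an object; "force" is the grip in N (left out, the last holds). Time passes only in rows, so rows that do not move let the fingers close. It gives the time, the measured TCP pose, the force and the opening at its end, in the units of the state.
- r.state(): the state, without advancing time (a new reading comes with each control period).
- r.camera(name): name is "scene" or "top"; returns the picture (384x512x3 uint8, red, green, blue); there is no depth.
- r.camera_params(name): a dict with "vertical_fov" (degrees; the focal length in pixels is half the picture's height over the tangent of half this angle, whatever the lens; pixels are square), "cx", "cy" (the principal point, pixels), "extrinsics" (4x4, takes a point from camera to world coordinates). Camera axes: x right, y down, z forward; pixel columns grow to the right and rows downward; lengths in mm; the calibration is good to about 2 mm. A picture is of the moment at which its call begins. camera_params takes no time and is no camera call.
- r.sign_off(): hands the job in, once; it reports no verdict.
The state is a dict: "time_s": time; "joint_positions": joint angles; "joint_velocities": joint speeds; "effort": joint torques, N m; "position": TCP position; "tool_rot": TCP orientation; "ft_force": force on the tool from outside, world axes, zero at the start; "torque": the same for the moment, N m; "opening": finger opening in mm.
Only numpy, scipy, OpenCV 4.12 (cv2) and the standard library are available. Lean on these libraries where they do the work, as an engineer would, in place of code of your own. Each camera call takes 0.05 s, during which the arm holds its last target.

### The job

Add one dipping-sauce tub to the meal tray: slide the tray along its rails until it is fully home against the stop under the dispenser, then push the dispenser's blue paddle all the way to the end of its stroke, so that one tub drops flat into the empty compartment, and let go of it there so that the slide snaps back home by itself (do not ease it back). One stroke only: leave the tray home, the other tubs in the magazine, and the spray bottle, steel cup and steel vat where they stand.

Things in the scene. Friction and masses are not known exactly. Their poses are not given: they have to be found in the camera images.
- dispenser: Stainless-steel sauce-tub dispenser, fixed to the table. Origin on the table under the outlet (front) face of its magazine; z up, +y from the tray towards the paddle; yaw up to 0.3. In its axes, mm: deck plate x -95..95, y -330..230, 6 thick; the tray stop is the front face of a white pedestal at y = 12; magazine x -45..45, y -4..68, top at z = 157; behind it the slide.
- tray_home (a point): Fixed point on the dispenser where tray_mid lies when the tray is fully home against the stop: 83 mm along -y from the dispenser's origin. Two white rails on the deck, 156 mm apart, 16 mm high above the deck, along the dispenser's y from -330 to 15 mm, guide the tray there.
- magazine (a point): Centre of the magazine's floor, 47 mm above the table, 32 mm along +y from the dispenser's origin. Four steel corner angles hold the stack of four tubs, open at the top. The tubs drop by gravity; a gate lets only the lowest one out, towards -y, over the tray. Only a full stroke frees it.
- slide (a joint): Travel of the dispenser's spring-return slide in m: 0 = home, 0.090 = fully pushed (rigid stop). It moves along the dispenser's -y (towards the tray). The spring takes about 3 N to start and 9 N at the end, plus 1 to 3 N of friction; let go, it returns by itself at more than 0.4 m/s.
- paddle (a point): Centre of the rear (+y) face of the slide's blue paddle, the face to push towards -y; moves with the slide. Upright plate 64 wide (x), 10 thick (y): its top is 25 mm above this point, its foot 37 mm below. Home, it lies 216 mm along +y from the dispenser's origin, 84 mm above the table. Fully pushed, its front face is still 48 mm from the magazine. Axes as the dispenser's.
- tray_mid (a point): Centre (half-way up) of the black meal tray, loose between the rails with 3 mm of play each side: 150 wide (x), 190 long (y), 32 high, walls 4; bottom 6 mm, rim 38 mm above the table; about 0.3 kg. A cross wall 25 high divides it: four croquettes fixed in the -y part, the +y part (dispenser side) empty. It starts 60 to 130 mm short of home.
- tray_end (a point): Middle of the outer face of the tray's -y end wall (croquette end), the face to push towards +y; 8 mm below the rim, 30 mm above the table.
- sauce_bay (a point): Centre of the floor of the tray's empty compartment (142 by 100 inside, floor 3 thick); 41 mm from the tray's centre towards +y; its axes are the tray's.
- tub1_mid (a point): Centre of the lowest sauce tub in the magazine, the one the slide pushes out: brown, sealed with an orange and white lid, 80 (x) by 60 (y) by 22 high, 70 g.
- tub2_mid (a point): Centre of the next tub, on top of the first. After the stroke it drops to the magazine floor, centre 58 mm above the table.
- tub3_mid (a point): Centre of the third tub.
- tub4_mid (a point): Centre of the fourth (top) tub.
- spray: White spray bottle with a red head, 66 across, 187 high; origin under its centre. A bystander.
- canister: Empty steel cup, 84 across, 85 high; origin under its centre. A bystander.
- vat: Steel vat of croquettes, 130 by 170, 50 high; origin under its centre. A bystander.
Things that resemble listed ones, but are neither listed nor needed, are in the scene too. What is shaped like the part that bears tray_mid but purple or yellow is not meant.

How it is judged (in metres and radians):
On the way, in this order (a step that is already met when the one before it is completed fails the run):
1. the tray is home against the stop (within 5 mm) while the tubs are still in the magazine (y of tray_mid in the frame of dispenser above -0.088 m and y of tub1_mid in the frame of dispenser above 0.02 m), for 0.2 s.
2. the slide is pushed to the end of its stroke (within 4 mm) (value of joint slide above 0.086 m), for 0.05 s.
3. let go, the slide snaps back by itself (faster than 0.35 m/s) (velocity of joint slide below -0.35 m/s).
At the end, for the whole second after the job is handed in: The first tub lies flat (within 0.15 rad, right way up) on the floor of the tray's empty compartment; the tray is home on its deck (within 10 mm of the stop); the slide is back home (within 3 mm); the next tub has dropped to the magazine floor and the other two rest above it (y of tub1_mid in the frame of sauce_bay between -0.03 and 0.03 m and x of tub1_mid in the frame of sauce_bay between -0.05 and 0.05 m and z of tub1_mid in the frame of sauce_bay below 0.016 m and angle between tub1_mid's own z axis and vertical below 0.15 rad and y of tray_mid in the frame of dispenser above -0.093 m and height (world z) of tray_mid below 0.027 m and value of joint slide below 0.003 m and y of each of tub2_mid, tub3_mid, tub4_mid in the frame of dispenser above 0.02 m and height (world z) of tub2_mid between 0.052 and 0.063 m and height (world z) of tub3_mid above 0.072 m and height (world z) of tub4_mid above 0.092 m); the robot touches nothing.
It fails at once if the spray bottle, steel cup or vat is moved more than 20 mm, or the bottle is tipped (distance of any of spray, canister, vat from where it was at the start of the episode above 0.02 m or angle between spray's own z axis and vertical above 0.4 rad).
It fails at once if a second tub leaves the magazine (y of tub2_mid in the frame of dispenser below 0 m).
It also fails if it takes over 51 s, if anything falls off the work surface, if the arm or the gripper's body presses on something with over 40 N, if the wrist force passes 120 N, or if a joint passes its speed limit or range.

## Working session

There is one attempt and no reset: what is moved stays moved. The work goes in short steps, Python scripts to look and compute and a tool call to move; the robot and the scene stay as the last step left them, time stands still between calls to the robot, and variables do not carry over. Pictures are saved under pics/ and viewed, and the job is handed in when it is done.

Besides the shell and the picture viewer there is one more tool, called after ">>>" by a JSON object that holds its "name" and its "arguments", one argument or row to a line. apply_moves: Moves the arm, as the interface text tells. Its arguments: {"type":"object","properties":{"commands":{"type":"array"},"force":{"type":"number"}},"required":["commands"]}

```bash
mkdir -p pics; ls; python3 - <<'E'
from workcell import r
import cv2
s=r.state();print(s)
for n in("scene","top"):
    im=r.camera(n);cv2.imwrite(f"pics/{n}0.png",im[:,:,::-1]);print(n,r.camera_params(n))
E
```

```text
pics
{'time_s': 0.0, 'joint_positions': array([-1.17818414,  0.41195034, -0.01267883,  1.59708989,  0.00559933,
        1.13429288, -0.08221389]), 'joint_velocities': array([-0.00231012,  0.00060319, -0.00046179,  0.00128123,  0.00052913,
       -0.00015267,  0.00110541]), 'effort': array([ 1.14540693e-03, -6.00625062e+01,  6.83694016e-01, -2.99401993e+01,
        1.41742767e-02,  1.05571572e-02, -9.59591404e-06]), 'position': array([277.75448644, 559.33077801, 241.4030435 ]), 'tool_rot': array([-1.28937654e-04,  2.28382430e-01,  9.73571127e-01, -8.42662456e-04]), 'ft_force': array([0.45478613, 0.29800768, 0.15328801]), 'torque': array([-0.00396603,  0.02616578, -0.0023369 ]), 'opening': 85.66686834025316}
scene {'vertical_fov': 44.3755671575823, 'cx': 256.5033830533058, 'cy': 187.00923748601804, 'extrinsics': array([[ 1.72836099e-01,  7.68249504e-01, -6.16376819e-01,
         1.28386406e+03],
       [ 9.84934250e-01, -1.38413530e-01,  1.03663970e-01,
        -1.48395289e+02],
       [-5.67509737e-03, -6.25007515e-01, -7.80598103e-01,
         9.58296731e+02],
       [ 0.00000000e+00,  0.00000000e+00,  0.00000000e+00,
         1.00000000e+00]])}
top {'vertical_fov': 49.59127370377759, 'cx': 250.63790394393303, 'cy': 198.90339916057403, 'extrinsics': array([[ 1.08131541e-02, -9.94900374e-01,  1.00281211e-01,
         4.89305614e+02],
       [-9.99709894e-01, -1.29146669e-02, -2.03307257e-02,
        -1.05857612e+01],
       [ 2.15221450e-02, -1.00032280e-01, -9.94751396e-01,
         1.20618339e+03],
       [ 0.00000000e+00,  0.00000000e+00,  0.00000000e+00,
         1.00000000e+00]])}
```

View pics/scene0.png

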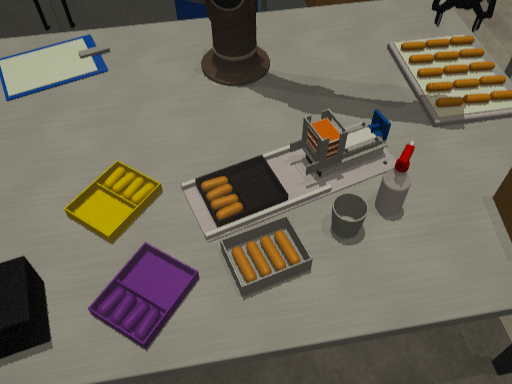

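View pics/top0.png

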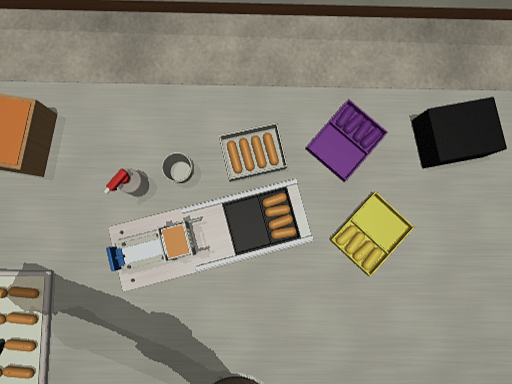

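The only black tray is the one on the rails, at about (262,220) in the top view. The purple tray at (345,140) and the yellow one at (370,232) are the look-alikes. I'll enlarge the dispenser to confirm.

```bash
cat > h.py <<'E'
import numpy as np
from workcell import r
def ray(n,u,v,z):
    p=r.camera_params(n);f=192/np.tan(np.radians(p['vertical_fov']/2));E=p['extrinsics']
    d=E[:3,:3]@np.array([(u-p['cx'])/f,(v-p['cy'])/f,1]);o=E[:3,3]
    return o+d*(z-o[2])/d[2]
def proj(n,P):
    p=r.camera_params(n);f=192/np.tan(np.radians(p['vertical_fov']/2));E=p['extrinsics']
    c=E[:3,:3].T@(np.asarray(P,float)-E[:3,3]);return p['cx']+f*c[0]/c[2],p['cy']+f*c[1]/c[2]
E
python3 - <<'E'
import cv2
a=cv2.imread('pics/top0.png')[160:310,90:330]
cv2.imwrite('pics/c1.png',cv2.resize(a,None,fx=3.3,fy=3.3,interpolation=cv2.INTER_CUBIC))
a=cv2.imread('pics/scene0.png')[95:245,170:420]
cv2.imwrite('pics/c2.png',cv2.resize(a,None,fx=3.2,fy=3.2,interpolation=cv2.INTER_CUBIC))
E
```

```text
(no output)
```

View pics/c1.png

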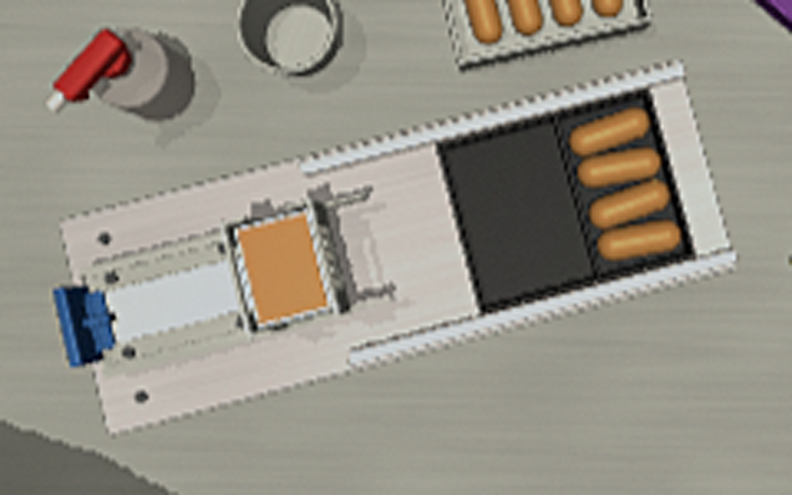

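View pics/c2.png

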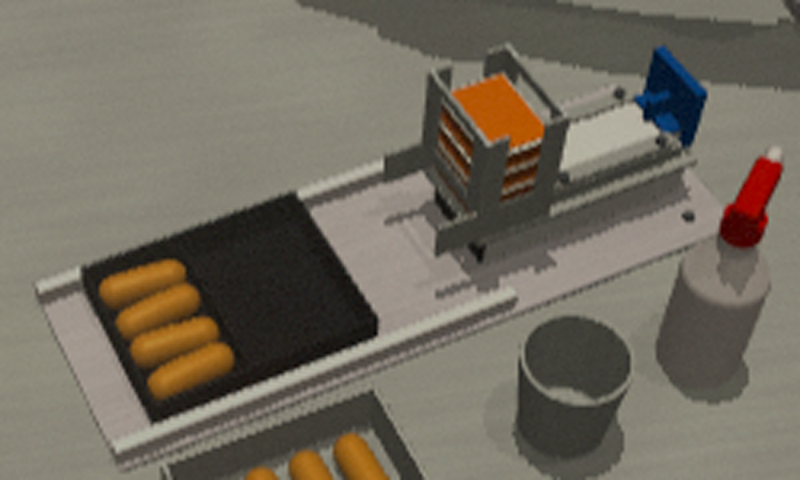

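```bash
python3 - <<'E'
from h import *
def c(U,V,z): return ray('top',(U+.5)/3.3-.5+90,(V+.5)/3.3-.5+160,z)[:2]
A=c(62,220,6);B=c(108,433,6)
D=c(683,65,22);F=c(735,258,22)
print('deck w',np.linalg.norm(A-B),'rail ends',D,F,np.linalg.norm(D-F))
m1=(A+B)/2;m2=(D+F)/2
print('len',np.linalg.norm(m1-m2),'yaw ax',np.arctan2(*( -(m1-m2)*[1,-1])[::1]), 'yaw edge',np.arctan2(A[1]-B[1],A[0]-B[0]),np.arctan2(D[1]-F[1],D[0]-F[0]))
d=m1-m2;yaw=np.arctan2(-d[0],d[1]);ey=np.array([-np.sin(yaw),np.cos(yaw)]);ex=np.array([np.cos(yaw),np.sin(yaw)])
o=(m1-230*ey+m2+330*ey)/2
print('yaw',yaw,'origin',o)
for n,P in dict(tl=c(437,143,38),tr=c(652,90,38),br=c(693,258,38),bl=c(480,312,38),padA=c(56,290,109),padB=c(74,364,109),m1=c(235,226,146),m2=c(305,208,146)).items():
  print(n,P.round(1),((P-o)@ex).round(1),((P-o)@ey).round(1))
np.savez('disp.npz',o=o,yaw=yaw)
# check in scene
for nm,l in dict(padtop_a=(32,216,109),padtop_b=(-32,216,109),deck1=(95,230,6),deck2=(95,-330,6),deckm=(-95,-330,6)).items():
  P=o+ex*l[0]+ey*l[1];u,v=proj('scene',[*P,l[2]]);print(nm,P.round(1),round((u-170)*3.2),round((v-95)*3.2))
E
```

```text
deck w 187.32934150422295 rail ends [ 667.10016515 -166.85016795] [ 499.59337407 -211.77316478] 173.42606696282104
len 556.8830134905887 yaw ax 0.2687251498984252 yaw edge 0.2546760707421229 0.26202043365704536
yaw 0.2687251498984252 origin [496.14470979 127.34212584]
tl [594.5  45.9] 73.2 -104.6
tr [ 642.6 -138. ] 70.8 -294.7
br [ 499.1 -173.2] -77.0 -290.5
bl [451.7   7.1] -74.8 -104.1
padA [467.8 340.6] 29.3 213.2
padB [410.3 324. ] -30.6 212.4
m1 [518.8 194.5] 39.6 58.8
m2 [533.2 141.3] 39.4 3.6
padtop_a [469.6 344.1] 709 93
padtop_b [407.9 327.1] 664 44
deck1 [526.7 374.3] 741 224
deck2 [ 675.4 -165.6] 119 470
deckm [ 492.2 -216. ] 33 290
```

Origin ≈ (496,127), yaw ≈ 0.265. The tray's y is about -198, 115 mm short of home, which is within the stated 60 to 130 mm. Its rim is 148 × 190, and the paddle shows at y ≈ 213 and 60 wide, so all of it fits the description. Next I move to behind the tray end with the fingers shut, turning the jaws along the dispenser's x.

>>> {"name": "apply_moves", "arguments": {
  "commands": [
    [2.3,-5.7,0,0,0,-0.07,1],
    [2.3,-5.7,0,0,0,-0.07,1],
    [2.3,-5.7,0,0,0,-0.07,1],
    [2.3,-5.7,0,0,0,-0.07,1],
    [2.3,-5.7,0,0,0,-0.07,1],
    [2.3,-5.7,0,0,0,-0.07,1],
    [2.3,-5.7,0,0,0,-0.07,1],
    [2.3,-5.7,0,0,0,-0.07,1],
    [2.3,-5.7,0,0,0,-0.07,1],
    [2.3,-5.7,0,0,0,-0.07,1],
    [2.3,-5.7,0,0,0,-0.07,1],
    [2.3,-5.7,0,0,0,-0.07,1]
  ],
  "force": 40
}}

```text
time_s: 1.6
position: [551.4, -134.7, 238.8]
tool_rot: [-0.002, 0.612, 0.791, -0.0]
ft_force: [0.8, 0.7, -0.3]
opening: -0.4
```

>>> {"name": "apply_moves", "arguments": {
  "commands": [
    [2.0,-3.8,0,0,0,0.01,1],
    [1.3,-2.4,-2.0,0,0,0,1],
    [0,0,-5.5,0,0,0,1],
    [0,0,-5.5,0,0,0,1],
    [0,0,-4.0,0,0,0,1],
    [0,0,0,0,0,0,1]
  ]
}}

```text
time_s: 2.35
position: [584.1, -205.7, 62.7]
tool_rot: [-0.001, 0.612, 0.791, -0.002]
ft_force: [0.3, 0.8, -0.1]
opening: 0.1
```

```bash
python3 - <<'E'
from h import *
import cv2
d=np.load('disp.npz');o=d['o'];yaw=.2655
ey=np.array([-np.sin(yaw),np.cos(yaw)]);ex=np.array([np.cos(yaw),np.sin(yaw)])
s=r.state();p=s['position'];print(s['time_s'],p,(p[:2]-o)@ex,(p[:2]-o)@ey,s['ft_force'])
a=r.camera('scene')[95:265,130:350,::-1]
cv2.imwrite('pics/c3.png',cv2.resize(a,None,fx=3.2,fy=3.2,interpolation=cv2.INTER_CUBIC))
E
```

```text
2.35 [ 584.10469359 -205.73038336   62.66107218] -2.5174977422330755 -344.4821001677186 [ 0.31920503  0.82196442 -0.06652738]
```

View pics/c3.png

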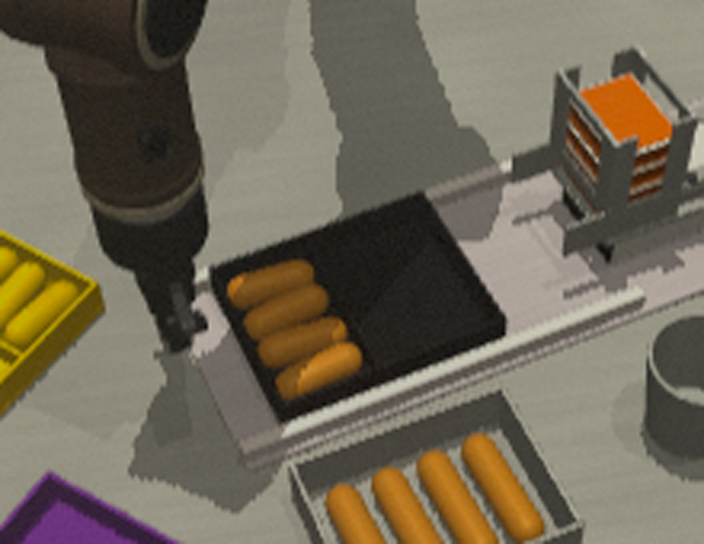

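The fingers stand clear behind the tray end, over the deck's centre line. Now lower and push along (-0.262, 0.965).

>>> {"name": "apply_moves", "arguments": {
  "commands": [
    [0.1,0.3,-2.9,0,0,0,1],
    [0,0,0,0,0,0,1],
    [-0.4,1.45,0,0,0,0,1],
    [-0.4,1.45,0,0,0,0,1],
    [-0.25,0.95,0,0,0,0,1],
    [-0.25,0.95,0,0,0,0,1],
    [-0.4,1.45,0,0,0,0,1],
    [-0.4,1.45,0,0,0,0,1],
    [-0.4,1.45,0,0,0,0,1],
    [-0.4,1.45,0,0,0,0,1]
  ]
}}

```text
time_s: 3.65
position: [561.5, -93.3, 45.8]
tool_rot: [0.007, 0.612, 0.791, 0.002]
ft_force: [1.7, -1.3, -1.2]
opening: 0.1
```

```bash
cat >> h.py <<'E'
import cv2
o=np.array([496.1,127.3]);yaw=.2655
ey=np.array([-np.sin(yaw),np.cos(yaw)]);ex=np.array([np.cos(yaw),np.sin(yaw)])
def st():
    s=r.state();p=s['position'];f=s['ft_force'];print(round(s['time_s'],2),p.round(1),'loc',((p[:2]-o)@ex).round(1),((p[:2]-o)@ey).round(1),'F',f.round(1),s['tool_rot'].round(3))
def crop(n,x0,y0,x1,y1,out,k=3.2):
    a=r.camera(n)[y0:y1,x0:x1,::-1];cv2.imwrite(out,cv2.resize(a,None,fx=k,fy=k,interpolation=cv2.INTER_CUBIC))
E
python3 - <<'E'
from h import *
st();crop('scene',150,95,390,265,'pics/c4.png')
E
```

```text
3.65 [561.5 -93.3  45.8] loc 5.2 -230.1 F [ 1.7 -1.3 -1.2] [0.007 0.612 0.791 0.002]
```

View pics/c4.png

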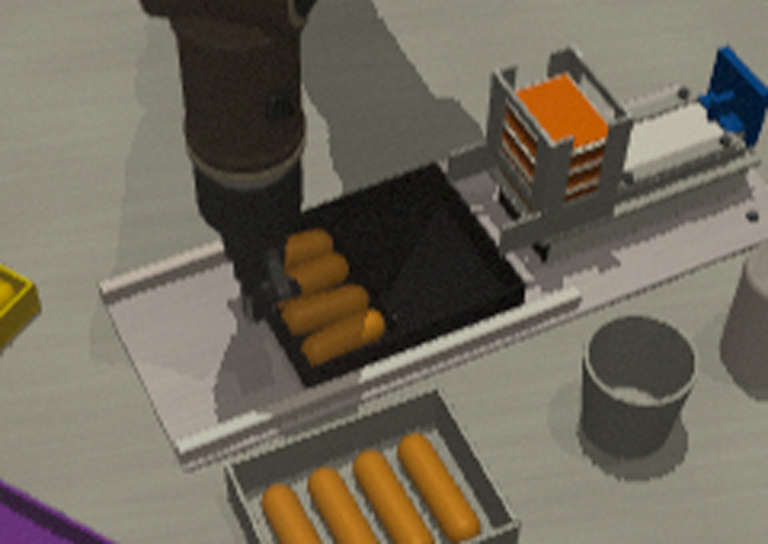

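The tray moves well, but the tool sits at z 46, so only the fingertips overlap the rim. I back off a little, lower, and look at the height.

>>> {"name": "apply_moves", "arguments": {
  "commands": [
    [0.1,-0.8,0,0,0,0,1],
    [0,0,-1.2,0,0,0,1],
    [0,0,0,0,0,0,1]
  ]
}}

```text
time_s: 4.08
position: [561.7, -98.2, 32.5]
tool_rot: [0.006, 0.611, 0.792, 0.002]
ft_force: [-0.2, 0.1, 0.5]
opening: 0.2
```

```bash
python3 -c "
from h import *
st()"
```

```text
4.08 [561.7 -98.2  32.5] loc 4.1 -234.8 F [-0.2  0.1  0.5] [0.006 0.611 0.792 0.002]
```

>>> {"name": "apply_moves", "arguments": {
  "commands": [
    [-0.35,1.15,-0.1,0,0,0,1],
    [-0.35,1.15,-0.1,0,0,0,1],
    [-0.35,1.15,-0.1,0,0,0,1],
    [-0.2,0.7,-0.05,0,0,0,1]
  ]
}}

```text
time_s: 4.58
position: [552.6, -61.7, 31.5]
tool_rot: [0.012, 0.613, 0.79, 0.002]
ft_force: [0.8, -3.7, 1.4]
opening: 0.2
```

```bash
python3 -c "
from h import *
st();crop('scene',150,95,390,265,'pics/c5.png')"
```

```text
4.58 [552.6 -61.7  31.5] loc 4.9 -197.2 F [ 0.8 -3.7  1.4] [0.012 0.613 0.79  0.002]
```

View pics/c5.png

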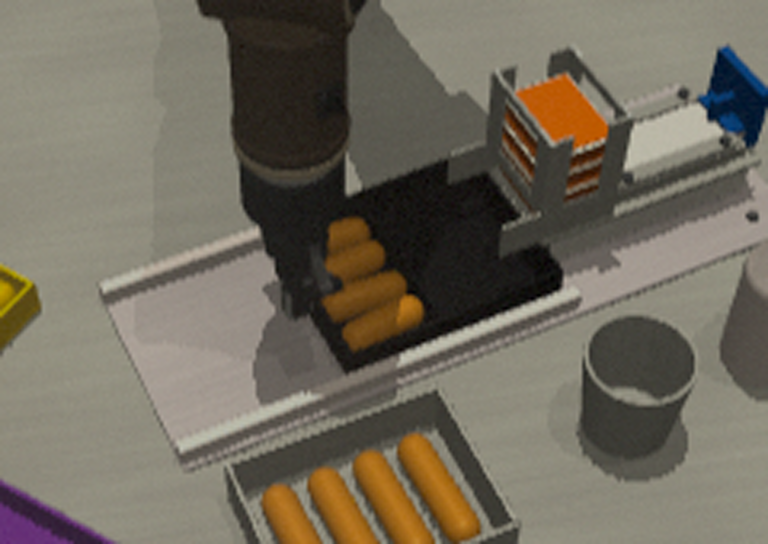

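About 8 mm to go; I press gently until the force rises.

>>> {"name": "apply_moves", "arguments": {
  "commands": [
    [-0.15,0.5,0,0,0,0,1],
    [-0.15,0.5,0,0,0,0,1]
  ]
}}

```text
time_s: 4.88
position: [549.6, -54.6, 31.6]
tool_rot: [0.014, 0.614, 0.789, 0.001]
ft_force: [2.2, -23.0, -0.6]
opening: 0.0
```

```bash
python3 -c "
from h import *
st()"
```

```text
4.88 [549.6 -54.6  31.6] loc 3.9 -189.5 F [  2.2 -23.   -0.6] [0.014 0.614 0.789 0.001]
```

Contact at y = -189.5, which is the predicted home contact, with 23 N. I hold, back off, rise and check.

>>> {"name": "apply_moves", "arguments": {
  "commands": [
    [-0.05,0.2,0,0,0,0,1],
    [0,0,0,0,0,0,1],
    [0.5,-2.0,0,0,0,0,1],
    [0.5,-2.0,0,0,0,0,1],
    [0,0,5,0,0,0,1],
    [0,0,5.5,0,0,0,1],
    [-1.5,-1.5,5.5,0,0,0,1],
    [-4,0,5,0,0,0,1]
  ]
}}

```text
time_s: 5.88
position: [499.5, -102.1, 238.1]
tool_rot: [0.006, 0.612, 0.791, -0.003]
ft_force: [0.2, 0.7, 0.7]
opening: -0.3
```

```bash
python3 -c "
from h import *
st();crop('scene',150,95,410,265,'pics/c6.png',3);crop('top',90,160,330,310,'pics/c7.png',3.3)"
```

```text
5.88 [ 499.5 -102.1  238.1] loc -56.9 -222.3 F [0.2 0.7 0.7] [ 0.006  0.612  0.791 -0.003]
```

View pics/c6.png

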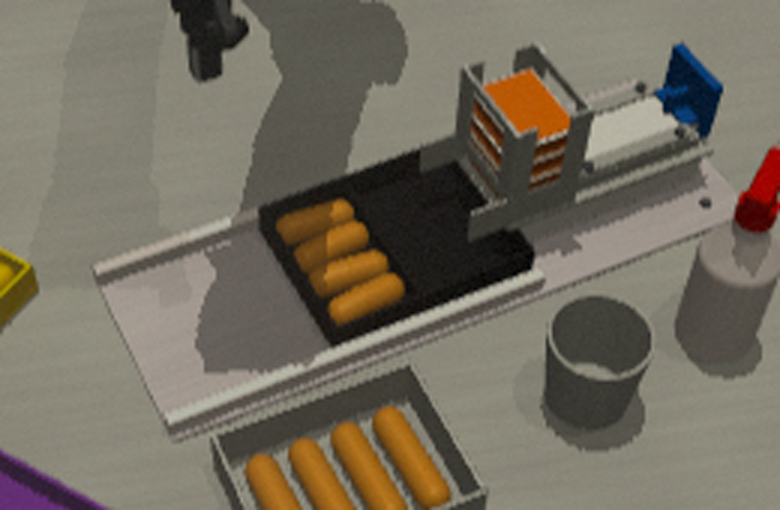

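View pics/c7.png

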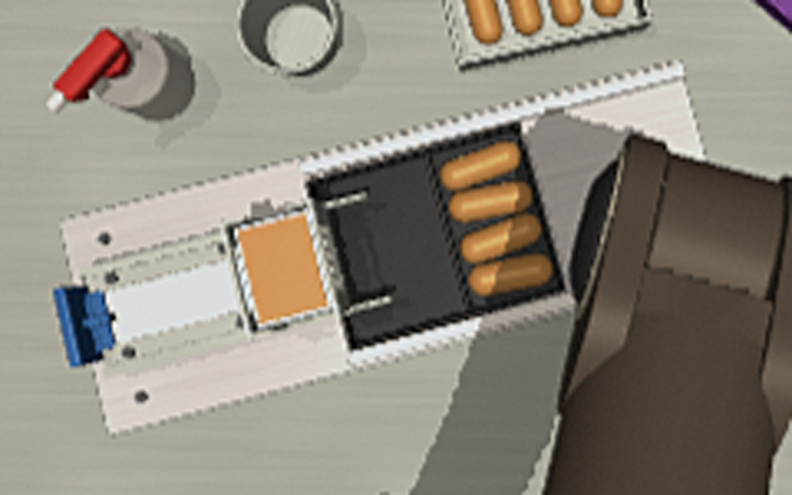

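```bash
python3 - <<'E'
from h import *
def c(U,V,z): return ray('top',(U+.5)/3.3-.5+90,(V+.5)/3.3-.5+160,z)[:2]
for P in (c(521,124,38),c(563,293,38)): print(((P-o)@ex).round(1),((P-o)@ey).round(1))
for l in((0,216),(0,270),(0,248)):
  print(l,(o+ex*l[0]+ey*l[1]).round(1))
E
```

```text
71.4 -177.9
-76.7 -176.2
(0, 216) [439.4 335.7]
(0, 270) [425.3 387.8]
(0, 248) [431.  366.6]
```

The tray's end edge now measures y ≈ -177, so its middle is at -82: home. Next I go over the dispenser to behind the paddle.

>>> {"name": "apply_moves", "arguments": {
  "commands": [
    [-0.8,5.5,0,0,0,0,1],
    [-0.8,5.5,0,0,0,0,1],
    [-0.8,5.5,0,0,0,0,1],
    [-0.8,5.5,0,0,0,0,1],
    [-0.8,5.5,0,0,0,0,1],
    [-0.8,5.5,0,0,0,0,1],
    [-0.8,5.5,0,0,0,0,1],
    [-0.8,5.5,0,0,0,0,1],
    [-0.8,4.5,0,0,0,0,1],
    [0,0,0,0,0,0,1]
  ]
}}

```text
time_s: 7.22
position: [408.9, 406.7, 233.4]
tool_rot: [-0.0, 0.607, 0.795, -0.005]
ft_force: [-0.5, -1.3, -0.3]
opening: -0.1
```

```bash
python3 -c "
from h import *
st()"
```

```text
7.22 [408.9 406.7 233.4] loc -10.8 292.5 F [-0.5 -1.3 -0.3] [-0.     0.607  0.795 -0.005]
```

>>> {"name": "apply_moves", "arguments": {
  "commands": [
    [1.0,-0.5,-5,0,0,0,1],
    [0.4,-0.5,-5,0,0,0,1],
    [0,0,-3.3,0,0,0,1],
    [0,0,0,0,0,0,1],
    [0,0,0,0,0,0,1]
  ]
}}

```text
time_s: 7.85
position: [419.4, 395.3, 95.0]
tool_rot: [-0.002, 0.606, 0.796, -0.008]
ft_force: [0.8, 0.3, 1.2]
opening: 0.2
```

```bash
python3 -c "
from h import *
st();crop('scene',250,60,450,210,'pics/c8.png',3.8)"
```

```text
7.85 [419.4 395.3  95. ] loc -3.7 278.8 F [0.8 0.3 1.2] [-0.002  0.606  0.796 -0.008]
```

View pics/c8.png

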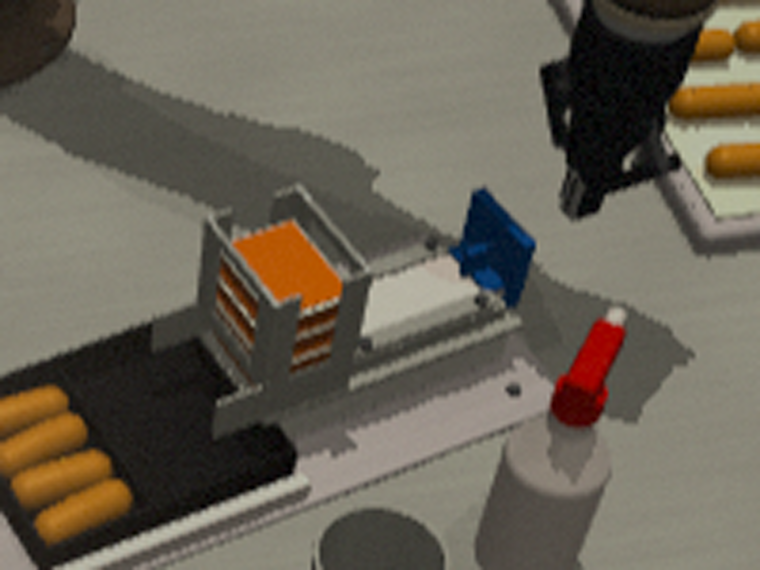

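The fingertips stand behind the blue paddle, level with its upper half and aligned. I start the push.

>>> {"name": "apply_moves", "arguments": {
  "commands": [
    [0.6,-1.9,0,0,0,0,1],
    [0.6,-1.9,0,0,0,0,1],
    [0.4,-1.0,0,0,0,0,1],
    [0.5,-1.5,0,0,0,0,1],
    [0.5,-1.7,0,0,0,0,1],
    [0.5,-1.7,0,0,0,0,1]
  ]
}}

```text
time_s: 8.65
position: [449.6, 300.7, 98.4]
tool_rot: [-0.006, 0.604, 0.797, -0.003]
ft_force: [-2.5, 9.3, -6.5]
opening: 0.4
```

```bash
python3 -c "
from h import *
st();crop('scene',250,60,450,210,'pics/c9.png',3.8)"
```

```text
8.65 [449.6 300.7  98.4] loc 0.6 179.6 F [-2.5  9.3 -6.5] [-0.006  0.604  0.797 -0.003]
```

View pics/c9.png

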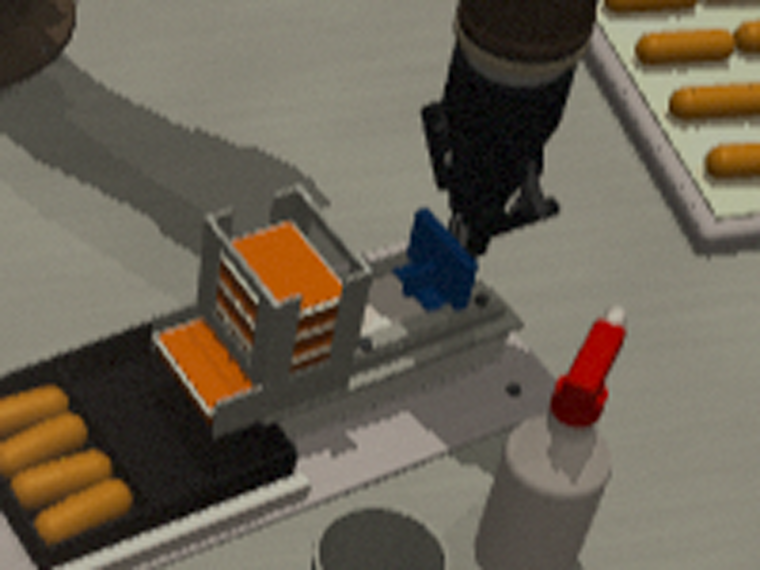

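The paddle is about halfway along, the first tub shows at the outlet at about (205,360) in the crop, and the contact is centred. About 43 mm remain.

>>> {"name": "apply_moves", "arguments": {
  "commands": [
    [0.4,-1.7,-0.1,0,0,0,1],
    [0.4,-1.7,-0.1,0,0,0,1],
    [0.3,-0.9,-0.1,0,0,0,1]
  ]
}}

```text
time_s: 9.07
position: [460.1, 263.2, 98.3]
tool_rot: [-0.009, 0.602, 0.798, 0.003]
ft_force: [-6.9, 7.3, 5.4]
opening: -0.1
```

```bash
python3 -c "
from h import *
st()"
```

```text
9.07 [460.1 263.2  98.3] loc 0.9 140.5 F [-6.9  7.3  5.4] [-0.009  0.602  0.798  0.003]
```

>>> {"name": "apply_moves", "arguments": {
  "commands": [
    [0.1,-0.5,-0.1,0,0,0,1],
    [0.1,-0.4,0,0,0,0,1]
  ]
}}

```text
time_s: 9.32
position: [461.0, 259.4, 98.8]
tool_rot: [-0.012, 0.601, 0.799, 0.006]
ft_force: [-1.5, 15.6, -9.7]
opening: -0.1
```

```bash
python3 -c "
from h import *
st();crop('scene',250,60,450,210,'pics/c10.png',3.8)"
```

```text
9.32 [461.  259.4  98.8] loc 0.8 136.7 F [-1.5 15.6 -9.7] [-0.012  0.601  0.799  0.006]
```

View pics/c10.png

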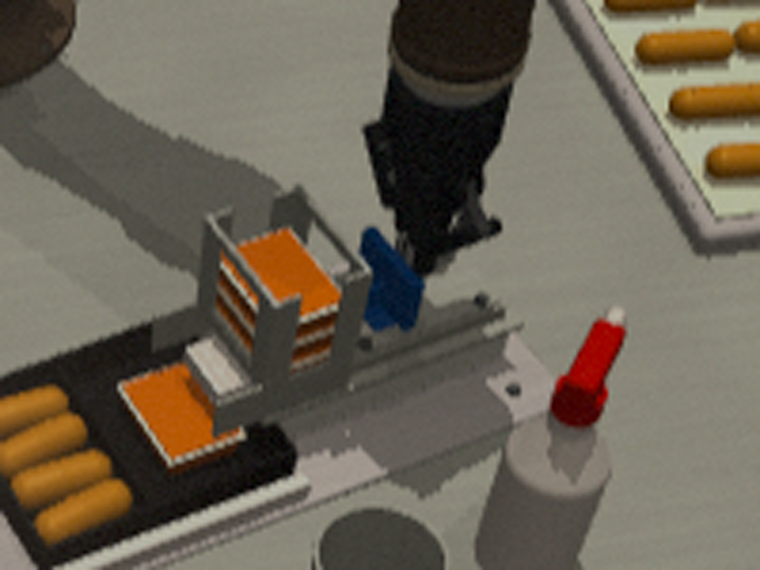

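The tub has dropped into the compartment (crop, about (185,415)). I press once more to confirm the rigid stop.

>>> {"name": "apply_moves", "arguments": {
  "commands": [
    [0.2,-0.8,-0.1,0,0,0,1],
    [0.2,-0.8,-0.1,0,0,0,1]
  ]
}}

```text
time_s: 9.62
position: [461.0, 259.3, 98.8]
tool_rot: [-0.018, 0.596, 0.803, 0.014]
ft_force: [-8.0, 24.7, 0.5]
opening: -0.0
```

```bash
python3 -c "
from h import *
st()"
```

```text
9.62 [461.  259.3  98.8] loc 0.7 136.6 F [-8.  24.7  0.5] [-0.018  0.596  0.803  0.014]
```

It doesn't move at 25 N, and the position matches the predicted end of stroke (136.6 against 137). I release by lifting quickly, straight up.

>>> {"name": "apply_moves", "arguments": {
  "commands": [
    [0,0,6.2,0,0,0,1],
    [0,0,6.2,0,0,0,1],
    [-0.3,0.9,5,0,0,0,1],
    [-3,3,2,0,0,0,1],
    [-4,4,0,0,0,0,1],
    [-4,4,0,0,0,0,1]
  ]
}}

```text
time_s: 10.38
position: [348.3, 376.2, 300.3]
tool_rot: [-0.019, 0.599, 0.8, 0.017]
ft_force: [0.2, 1.2, 0.0]
opening: -0.1
```

```bash
python3 -c "
from h import *
st();crop('scene',170,80,430,250,'pics/c11.png',3);crop('top',90,140,330,310,'pics/c12.png',3.3)"
```

```text
10.38 [348.3 376.2 300.3] loc -77.3 278.9 F [0.2 1.2 0. ] [-0.019  0.599  0.8    0.017]
```

View pics/c11.png

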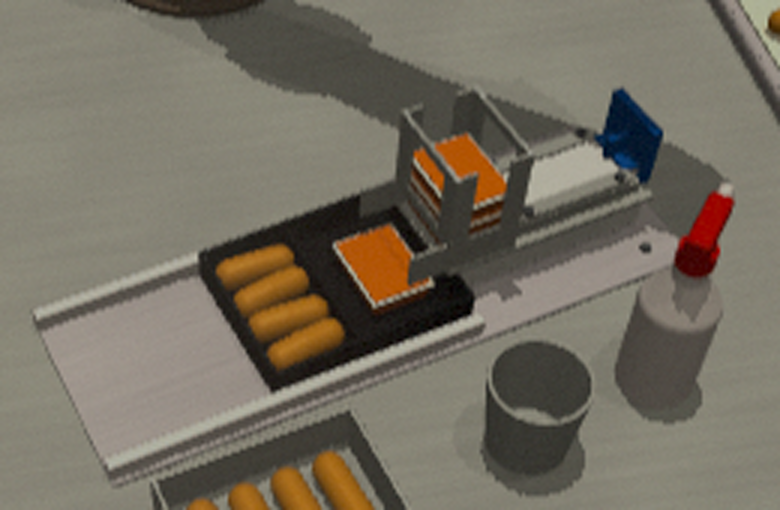

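View pics/c12.png

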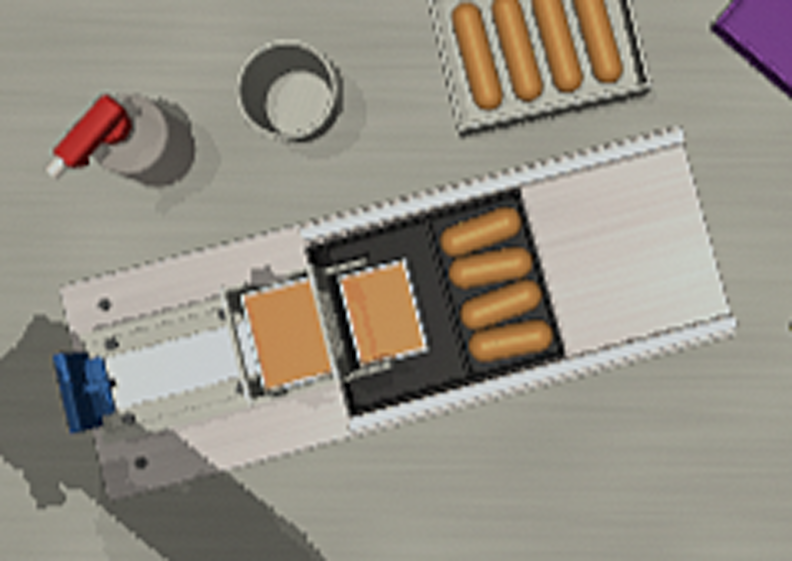

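```bash
python3 - <<'E'
from h import *
def c(U,V,z): return ray('top',(U+.5)/3.3-.5+90,(V+.5)/3.3-.5+140,z)[:2]
L=lambda P:(((P-o)@ex).round(1),((P-o)@ey).round(1))
print('tub',[L(c(*p,31)) for p in((341,276),(407,261),(426,349),(356,364))])
print('stack',[L(c(*p,113)) for p in((243,292),(310,277),(330,374),(265,388))])
print('tray',[L(c(*p,38)) for p in((521,190),(563,357))])
print('paddle',[L(c(*p,109)) for p in((56,355),(74,430))])
a=cv2.imread('pics/c11.png')[60:340,300:680];cv2.imwrite('pics/c13.png',cv2.resize(a,None,fx=2,fy=2))
E
```

```text
tub [(np.float64(39.1), np.float64(-10.8)), (np.float64(37.4), np.float64(-68.4)), (np.float64(-39.3), np.float64(-65.8)), (np.float64(-36.6), np.float64(-5.3))]
stack [(np.float64(40.5), np.float64(58.7)), (np.float64(38.7), np.float64(4.7)), (np.float64(-39.5), np.float64(7.6)), (np.float64(-37.2), np.float64(59.5))]
tray [(np.float64(71.4), np.float64(-177.9)), (np.float64(-75.0), np.float64(-176.6))]
paddle [(np.float64(29.4), np.float64(213.1)), (np.float64(-31.2), np.float64(212.3))]
```

View pics/c13.png

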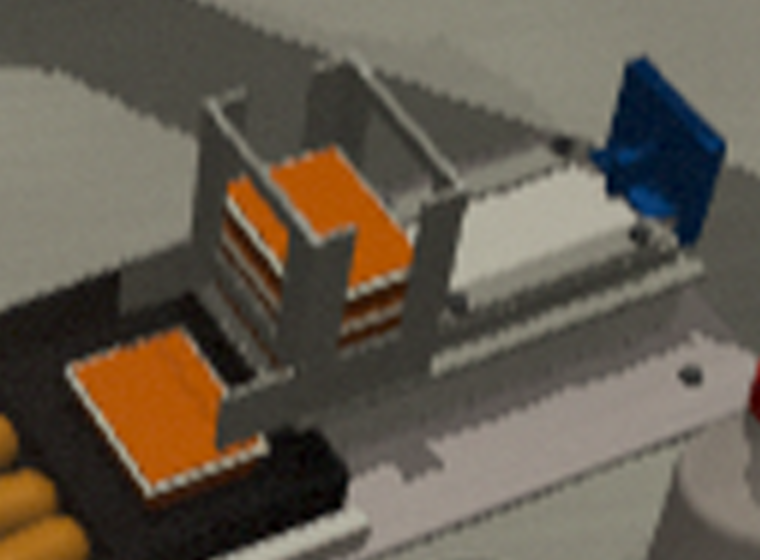

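The tub lies flat: at lid height 31 mm it measures 59 × 77, about 3 mm from the bay's centre. The tray and paddle are home, and the stack has dropped to the magazine floor. Handing in.

```bash
python3 -c "
from h import *
print(r.sign_off());st()"
```

```text
the job is handed in; nothing more can be done
None
the job is handed in; nothing more can be done
```

I pushed the tray home, pushed the paddle through one full stroke and lifted straight off it. The job was handed in shortly after 10.4 s; no verdict is reported.

**Last checks, from the camera images:**
- **Tray:** its centre is at about y -82 mm in the dispenser's frame (home is -83).
- **Tub:** it lies flat in the empty compartment, about 3 mm from the centre.
- **Magazine:** the other three tubs are in it, with the stack centred at about y 32 mm. The top lid fits a stack that has dropped one level.
- **Paddle:** it is back at its starting position to within about 1 mm.
- **Bystanders:** the spray bottle and steel cup look the same as before in the top view. The vat shows no sign of being moved, but I did not measure it.
- **Robot:** the arm was clear of everything, with no force on the tool.

**Not measured:**
- **Snap-back speed:** I could not measure it. The paddle was released against the full spring by a fast straight lift, and the next picture showed it home.
- **End of stroke:** I judged this from the tool stopping at the predicted position while the force rose to about 25 N.

**Correction on the way:** part-way through the tray push the tool had ridden up to 46 mm, so only the fingertips overlapped the rim. I backed off, lowered it and finished the push.

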